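# Close the mixer's card bay: tuck the cover under the flap and hold it flat

## Task

First slide the mixer's master fader to the green tape mark, so that the speakers stay quiet. Then pick up the loose aluminium cover by its rib, lay it straight over the open card bay with its orange edge band tucked under the blue flap, without lifting the flap, and press the cover down flat against its sprung bar. Finish while still holding it pressed flat, and leave everything else where it is.

Things in the scene. Friction and masses are not known exactly. Their poses are not given: they have to be found in the camera images.
- mixer: Fixed dark grey mixer with wooden cheeks, 280 (x) x 314 (y) x 53 mm. Origin: centre of underside; x to its back, y left, z up. Flat deck 50 mm above the origin, with an open card bay (dark circuit card inside) 70 x 90 x 17 mm deep at x -25..45, y 5..95 mm. Under the flap an 8 mm step at x 103 mm stops anything pushed too far. Knobs 12 mm high at x 60..125, y -140..-60 mm.
- fader (a joint): Master fader, m along its slot: 0 = front end (mixer -x), 0.10 = back end. Stays where left, friction about 1.5 N. Cap white with a black line across its middle, 24 (x, along the slot) x 18 (y) x 30 mm high, underside 6 mm above the deck. Slot at mixer y -100 mm; cap centre at mixer x = -80 mm + joint value.
- fader_top (a point): Centre of the top of the fader cap, 36 mm above the mixer deck; axes as the mixer.
- mark: Strip of green tape stuck flat on the deck beside the fader slot (towards the bay), 6 (mixer x) x 30 mm (y); origin at its centre, axes as the mixer. The fader is at the mark when cap centre and tape centre have the same mixer x.
- flap (a joint): Angle, rad, of the hinged blue metal flap: 0 = lying down on its stop, grows as the front edge lifts. 70 (x) x 160 (y) x 3 mm, 120 g, swings freely; hinge along its back edge (mixer x 125, centre y 50 mm). Lying down, its underside is 9 mm above the deck: an open slit under its front edge at mixer x 55 mm.
- flap_edge (a point): Middle of the front lower edge of the flap (mixer x 55, y 50, 59 mm above mixer origin when down).
- bar (a joint): White sprung bar in the bay, m pressed down: 0 = free, top 6 mm above the deck; 0.006 = flush with the deck; stop at 0.010. Spring 2.4 N at first, 6 N flush; it raises the cover again if let go. Bar 10 (x) x 50 mm (y), centre at mixer x -13, y 50 mm.
- bar_top (a point): Centre of the top of the sprung bar.
- cover: Loose aluminium plate 110 (x) x 120 (y) x 4 mm, 120 to 200 g, flat on the desk at first. Origin: centre of underside. Orange band, 22 mm wide, at the leading edge x = +55 mm. Grip rib on top, 10 (x) x 60 (y) mm, top 34 mm above the underside, centred at x -35, y 0. Seated: x along mixer x, origin near mixer x 22, y 50 mm, underside on the deck, rib above the bar, band just under the flap.
- cover_nose (a point): Middle of the lower leading (orange) edge of the cover: cover frame x = 55 mm, y = 0, z = 0.
- tape_roll: Bystander: roll of green tape lying beside the cover, 70 mm across, 19 mm high, origin centre of underside.
- plectrum_tin: Bystander: red round tin 44 mm across, 20 mm high, standing on the front left part of the mixer deck (about mixer x -105, y 118 mm).
- mug: Bystander: blue mug 80 mm across, 95 mm high.
- drumsticks: Bystander: pair of wooden drumsticks banded together, 350 mm long, 15 mm high, along x.
- headphones: Bystander: black headphones lying on the desk, about 180 x 210 mm, 75 mm high.
- metronome: Bystander: dark wooden cone metronome, 80 mm across at the foot, 125 mm high.

How it is judged (in metres and radians):
On the way, in this order (a step that is already met when the one before it is completed fails the run):
1. the fader stands at the green mark (cap centre within 6 mm of the tape centre along the slot) (x of fader_top in the frame of mark between -0.006 and 0.006 m), for 0.2 s.
2. the cover's orange edge is tucked under the flap (x of cover_nose in the frame of mixer between 0.067 and 0.092 m and y of cover_nose in the frame of mixer between 0.035 and 0.065 m and z of cover_nose in the frame of mixer below 0.056 m), for 0.2 s.
At the end, for the whole second after the job is handed in: Fader within 6 mm of the mark; cover edge 12 to 37 mm under the flap, within 15 mm of its middle, straight to 0.1 rad, flat to 0.035 rad; sprung bar down at least 4.5 mm (flush is 6); flap under 0.03 rad; fingers on the cover with over 1 N, cover at rest (all of step 1 and all of step 2 and angle between the x axis of cover and the x axis of mixer, either way round below 0.1 rad and angle between cover's own z axis and vertical below 0.035 rad and value of joint bar above 0.0045 m and value of joint flap below 0.03 rad and contact force between the fingers and cover above 1 N and linear speed of cover below 0.02 m/s); the arm keeps its last pose, push and grip.
It fails at once if the flap is lifted by more than 0.08 rad (about 5 mm at its edge) (value of joint flap above 0.08 rad).
It fails at once if a bystander (tape roll, tin, mug, drumsticks, headphones, metronome) is moved more than 30 mm (distance of any of tape_roll, plectrum_tin, mug, drumsticks, headphones, metronome from where it was at the start of the episode above 0.03 m).
It also fails if it takes over 51 s, if anything falls off the work surface, if the arm or the gripper's body presses on something with over 40 N, if the wrist force passes 120 N, or if a joint passes its speed limit or range.

## Robot

A 6-joint arm with a two-finger parallel gripper is mounted at the origin on the work surface. World frame = base frame: x ahead of the robot, y to its left, z up, the work surface at z = 0. Lengths are in m, angles in degrees, forces in N, time in s.
With the tool pointing down it reaches from about 0.275 to 0.725 m from the base axis. Payload 5.6 kg.
Tool frame: the origin (TCP) lies midway between the tips of the shut fingers; the grasp point (between the pads) lies 19 mm behind it (grip_point_offset is the distance from the TCP to the grasp point, in m); z points along the fingers, y is the line along which they close (so a half turn about z gives the same grasp; the last joint's range is limited). The gripper opens to 85 mm and grips with 20 to 120 N. Pads are 22 mm wide; open, the fingers measure 114 mm over their backs; the gripper's body (76 mm by 85 mm) begins 54 mm behind the grasp point. The pads swing forward as they close: fully open they stand 13 mm farther back than shut.
Start: joints at [-58.235, 14.616, 6.199, 0, -81.583, -16.306], TCP at [0.147, -0.53, 0.231] pointing down, gripper open.
Joint ranges: [-168.99, 168.99], [-69.2, 112.95], [-62.41, 85.93], [-164.36, 98.24], [-168.68, -3.75], [-174.98, 174.98]. Speed limits (degrees/s): [147.25, 147.25, 180, 180, 180, 180].

## Interface

Orientations are given as a 3x3 rotation matrix whose columns are the frame's x, y, z axes.
In Python, from plant import * gives the robot as it stands.
- The arm moves only by the tool move_arm, never from a script. Its argument "increments" is a list of rows, each an object of numbers: "tx", "ty", "tz": the shift along the tool's x, y, z in mm; "wx", "wy", "wz": the turn, a rotation vector about the tool's x, y, z in units of 5 degrees (1.0 is 5 degrees). In form: [{"tx": .., "ty": .., "tz": .., "wx": .., "wy": .., "wz": ..}, ...]. A call has 1 to 20 rows; each row shifts and turns the commanded pose from where the row before left it, along the tool's axes as they then stand; what a row does not reach is not made up. A row lasts 1/12 s, in which the tool goes at most 41.7 mm and 7.16 degrees, less where a joint would pass 70% of its speed; a pose out of reach is approached as far as the arm can. A call is refused whole if a number of a shift passes 41.7 or a number of a turn 1, either way. A call with a gripper value outside its range is refused whole. "claw" is the opening, from 0 (shut) to 1 (fully open), set as the call begins (left out, the last holds). The fingers move at their own pace and stop on an object; "force" is the grip in N (left out, the last holds). Time passes only in rows, so rows that do not move let the fingers close. It gives the time, the measured TCP pose, the force, the opening and the grip force at its end, in the units of the state.
- state(): the state, without advancing time (a new reading comes with each control period).
- grab_frame(name): name is "scene" or "top"; returns a dict with "image" (480x640x3 uint8, blue, green, red), "range_z" (480x640 float32, m along the optical axis (not along the pixel's ray), 0 where there is no reading), "K" (3x3 intrinsics, pixels), "R" (3x3) and "t" (3): a world point X has camera coordinates R X + t. Camera axes: x right, y down, z forward; pixel columns grow to the right and rows downward; lengths in m; the calibration is good to about 2 mm. A picture is of the moment at which its call begins.
- close_job(): hands the job in; it is judged then, once.
The state is a dict: "time": time; "joint_pos": joint angles; "joint_vel": joint speeds; "effort": joint torques, N m; "ee_pos": TCP position; "ee_rot": TCP orientation; "contact_force": force on the tool from outside, world axes, zero at the start; "wrist_torque": the same for the moment, N m; "gripper_width": finger opening in m; "grip_force": force on a finger pad.
Only numpy, scipy, OpenCV 4.12 (cv2) and the standard library are available. Lean on these libraries where they do the work, as an engineer would, in place of code of your own. Each camera call takes 0.05 s, during which the arm holds its last target. There are 200 camera calls.

## Working session

There is one attempt and no reset: what is moved stays moved. The work goes in short steps, Python scripts to look and compute and a tool call to move; the robot and the scene stay as the last step left them, time stands still between calls to the robot, and variables do not carry over. Pictures are saved under pics/ and viewed, at most 10 in all, crops included, and the job is handed in when it is done.

Besides the shell and the picture viewer there is one more tool, called after ">>>" as name(argument=value, ...) on one line, values as JSON. move_arm: Moves the arm, as the interface text tells. Its arguments: {"type":"object","properties":{"increments":{"type":"array"},"claw":{"type":"number"},"force":{"type":"number"}},"required":["increments"]}

```bash
mkdir -p pics; ls
python3 - <<'E'
from plant import *
import cv2,numpy as np
for n in("scene","top"):
    f=grab_frame(n); cv2.imwrite(f"pics/{n}0.png",f["image"]); np.savez(f"{n}0.npz",**f)
    print(n,f["K"].tolist(),f["R"].round(3).tolist(),f["t"].round(3).tolist())
s=state();print(s)
E
```

```text
pics
scene [[502.27380561480925, 0.0, 326.32742635386376], [0.0, 502.27380561480925, 239.36540975901985], [0.0, 0.0, 1.0]] [[-0.668, 0.745, -0.004], [0.412, 0.366, -0.835], [-0.62, -0.559, -0.551]] [0.371, -0.136, 1.633]
top [[609.6029175506261, 0.0, 318.11072638638404], [0.0, 609.6029175506261, 240.24196353675998], [0.0, 0.0, 1.0]] [[0.014, -1.0, -0.005], [-0.997, -0.013, -0.073], [0.073, 0.006, -0.997]] [-0.027, 0.549, 1.819]
{'time': 0.1, 'joint_pos': array([-5.82358292e+01,  1.46498374e+01,  6.13750261e+00, -2.23888021e-02,
       -8.15833226e+01, -1.63071177e+01]), 'joint_vel': array([ 0.02251809, -0.14858446,  0.1858068 ,  0.04386616,  0.05838508,
        0.04792008]), 'effort': array([-1.87534519e-03, -3.87602592e+01,  2.38477886e+01,  5.37784830e+00,
       -3.73353410e-03, -1.54487589e-05]), 'ee_pos': array([ 0.14651355, -0.52966611,  0.23048532]), 'ee_rot': array([[-9.63845796e-01, -2.66460088e-01, -5.50225390e-04],
       [-2.66460638e-01,  9.63844435e-01,  1.62295629e-03],
       [ 9.78786040e-05,  1.71089301e-03, -9.99998532e-01]]), 'contact_force': array([-0.09862138,  0.1050123 , -0.14759556]), 'wrist_torque': array([ 0.01098594, -0.00653231,  0.01774252]), 'grip_force': 0.0, 'gripper_width': 0.08484353852191652}
```

View pics/top0.png

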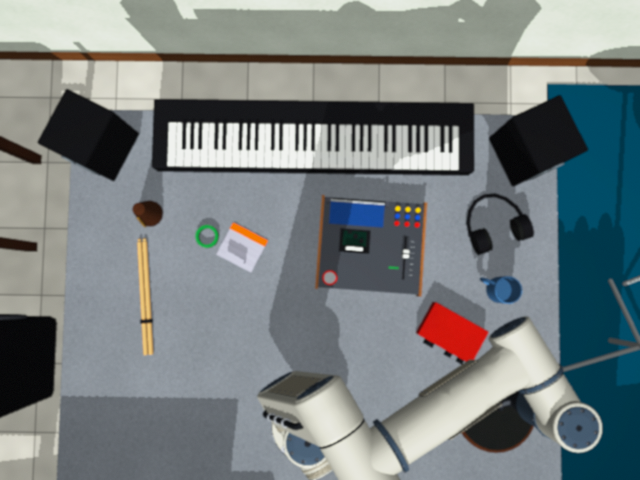

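View pics/scene0.png

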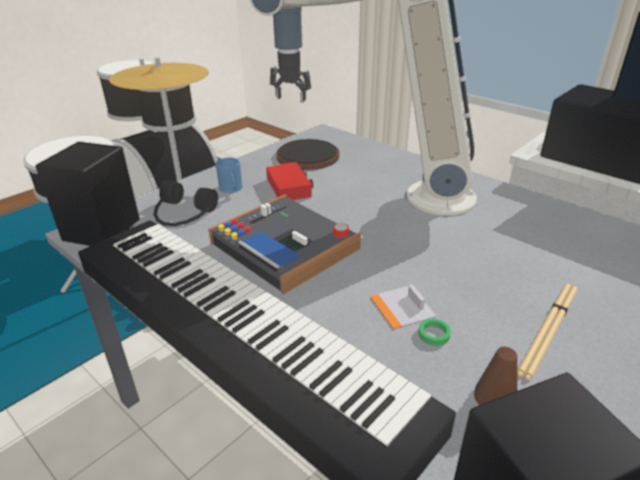

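The top view shows the mixer near (370,245), rotated slightly. The fader cap is at (405,254), the green mark at (393,268), the flap at (357,214) and the bar at (354,248). The cover is at (243,247) with its orange band to the upper right, and the tape roll is at (207,235). The scene view shows the same objects from behind.

```bash
cat > h.py <<'E'
import numpy as np,cv2
from plant import *
def ray(f,uv,z):
    uv=np.atleast_2d(np.asarray(uv,float)); d=np.c_[uv,np.ones(len(uv))]@np.linalg.inv(f["K"]).T@f["R"]
    c=-f["R"].T@f["t"]; return c+d*((z-c[2])/d[:,2])[:,None]
def blob(m,box,f):
    x0,y0,x1,y1=box; k=np.zeros(m.shape,np.uint8); k[y0:y1,x0:x1]=m[y0:y1,x0:x1]
    n,l,s,c=cv2.connectedComponentsWithStats(k); i=1+np.argmax(s[1:,4]); r=l==i
    cs=cv2.findContours(r.astype(np.uint8),0,1)[0][0]
    return c[i],s[i,4],cv2.minAreaRect(cs),np.argwhere(r)[:,::-1]
def masks(im):
    h=cv2.cvtColor(im,cv2.COLOR_BGR2HSV).astype(int); H,S,V=h[...,0],h[...,1],h[...,2]
    return dict(green=(H>40)&(H<85)&(S>110)&(V>60),orange=(H>7)&(H<20)&(S>150)&(V>150),
      blue=(H>100)&(H<125)&(S>120),white=(S<40)&(V>190),wood=(H>3)&(H<20)&(S>80)&(V<190))
E
python3 - <<'E'
from h import *
f=dict(np.load("top0.npz")); m=masks(f["image"]);M={k:v.astype(np.uint8) for k,v in m.items()}
for n,k,box,z in [("mark","green",(380,255,403,280),.05),("roll","green",(190,215,222,255),.019),("orange","orange",(220,215,275,250),.004),
  ("flap","blue",(325,195,388,230),.062),("bar","white",(340,238,368,255),.056),("fader","white",(396,242,413,265),.086),
  ("woodL","wood",(312,190,330,295),.053),("woodR","wood",(412,195,430,300),.053),("cover","white",(215,225,268,275),.004)]:
    try:
        c,a,r,p=blob(M[k],box,f); b=ray(f,cv2.boxPoints(r),z)
        print(n,c.round(2),a,"W",ray(f,c,z)[0].round(4),"size",np.linalg.norm(b[1]-b[0]).round(3),np.linalg.norm(b[2]-b[1]).round(3),"rectc",b.mean(0)[:2].round(4),"e",np.degrees(np.arctan2(*(b[1]-b[0])[1::-1])).round(1), "depth z",np.median(f["range_z"][p[:,1],p[:,0]]).round(4))
    except Exception as e: print(n,e)
im=f["image"]; g=[cv2.resize(im[190:300,310:435],None,fx=4,fy=4,interpolation=3),cv2.resize(im[210:285,190:275],(300*85//75*440//300,440),interpolation=3)]
g=np.hstack([x[:440] for x in g]); g=cv2.resize(g,None,fx=min(1,800/g.shape[1]),fy=min(1,800/g.shape[1])); print(g.shape); cv2.imwrite("pics/crop1.png",g)
s=dict(np.load("scene0.npz"))["image"]; cv2.imwrite("pics/crop2.png",cv2.resize(s[190:360,200:460],None,fx=3,fy=3,interpolation=3))
E
```

```text
mark [393.44 267.26] 34 W [ 0.4704 -0.2435  0.05  ] size 0.03 0.009 rectc [ 0.4697 -0.2422] e -89.2 depth z 1.8006
roll [206.47 235.75] 228 W [0.559  0.3182 0.019 ] size 0.07 0.067 rectc [0.5582 0.3181] e -89.2 depth z 1.8444
orange [248.51 233.71] 250 W [0.5681 0.193  0.004 ] size 0.02 0.118 rectc [0.5679 0.1927] e -26.4 depth z 1.8581
flap [356.23 214.39] 1215 W [ 0.6248 -0.1315  0.062 ] size 0.066 0.163 rectc [ 0.625  -0.1314] e -3.7 depth z 1.8024
bar [354.1  248.31] 51 W [ 0.5246 -0.1264  0.056 ] size 0.047 0.009 rectc [ 0.5241 -0.1261] e -89.2 depth z 1.8011
fader [405.69 253.64] 36 W [ 0.5093 -0.2746  0.086 ] size 0.015 0.02 rectc [ 0.5097 -0.2741] e -89.2 depth z 1.7696
woodL [319.71 240.88] 296 W [ 0.5455 -0.0245  0.053 ] size 0.277 0.01 rectc [ 0.5444 -0.0245] e -3.4 depth z 1.8086
woodR [422.19 248.74] 303 W [ 0.5262 -0.3279  0.053 ] size 0.274 0.01 rectc [ 0.5262 -0.328 ] e -3.3 depth z 1.8033
cover [240.49 250.83] 881 W [0.5155 0.2162 0.004 ] size 0.087 0.12 rectc [0.5169 0.2184] e -25.2 depth z 1.8537
(353, 800, 3)
```

View pics/crop1.png

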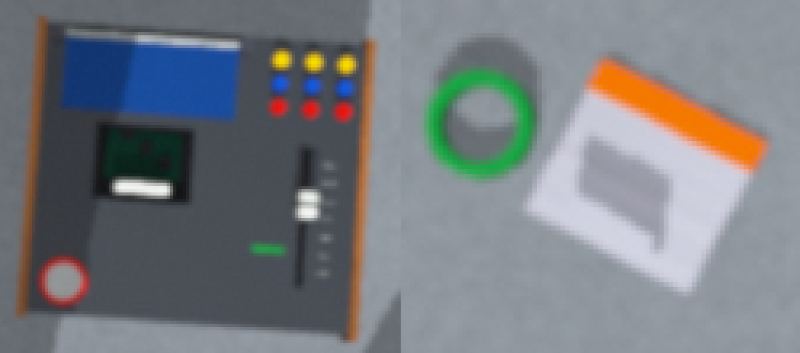

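View pics/crop2.png

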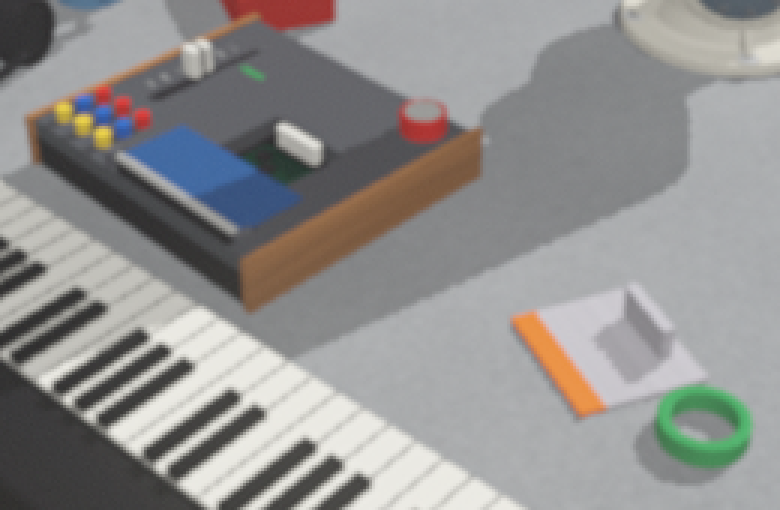

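The mixer yaw is about −3.6° with its centre near (0.5355, −0.176). The fader checks out at mixer y −99.8 mm and x ≈ −20 mm, the mark is at x ≈ −61 mm, and the cheek, bar and flap sizes match. The cover yaw is about −26° with its rib near (0.497, 0.228). I start with the fader and go above it.

>>> move_arm(increments=[{"wz": 0.953},{"wz": 0.953},{"wz": 0.953},{"wz": 0.953},{"tx": -23.1,"ty": 18.5},{"tx": -23.1,"ty": 18.5},{"tx": -23.1,"ty": 18.5},{"tx": -23.1,"ty": 18.5},{"tx": -23.1,"ty": 18.5},{"tx": -23.1,"ty": 18.5},{"tx": -23.1,"ty": 18.5},{"tx": -23.1,"ty": 18.5},{"tx": -23.1,"ty": 18.5},{"tx": -23.1,"ty": 18.5},{"tx": -23.1,"ty": 18.5},{"tx": -23.1,"ty": 18.5},{"tx": -23.1,"ty": 18.5},{"tx": -23.1,"ty": 18.5},{"tx": -23.1,"ty": 18.5},{"tx": 0}], claw=0.7, force=30)

```text
schema error: expected keys tx, ty, tz, wx, wy, wz
```

>>> move_arm(increments=[{"tx": 0,"ty": 0,"tz": 0,"wx": 0,"wy": 0,"wz": 0.953},{"tx": 0,"ty": 0,"tz": 0,"wx": 0,"wy": 0,"wz": 0.953},{"tx": 0,"ty": 0,"tz": 0,"wx": 0,"wy": 0,"wz": 0.953},{"tx": 0,"ty": 0,"tz": 0,"wx": 0,"wy": 0,"wz": 0.953},{"tx": -28.8,"ty": 23.1,"tz": 0,"wx": 0,"wy": 0,"wz": 0},{"tx": -28.8,"ty": 23.1,"tz": 0,"wx": 0,"wy": 0,"wz": 0},{"tx": -28.8,"ty": 23.1,"tz": 0,"wx": 0,"wy": 0,"wz": 0},{"tx": -28.8,"ty": 23.1,"tz": 0,"wx": 0,"wy": 0,"wz": 0},{"tx": -28.8,"ty": 23.1,"tz": 0,"wx": 0,"wy": 0,"wz": 0},{"tx": -28.8,"ty": 23.1,"tz": 0,"wx": 0,"wy": 0,"wz": 0},{"tx": -28.8,"ty": 23.1,"tz": 0,"wx": 0,"wy": 0,"wz": 0},{"tx": -28.8,"ty": 23.1,"tz": 0,"wx": 0,"wy": 0,"wz": 0},{"tx": -28.8,"ty": 23.1,"tz": 0,"wx": 0,"wy": 0,"wz": 0},{"tx": -28.8,"ty": 23.1,"tz": 0,"wx": 0,"wy": 0,"wz": 0},{"tx": -28.8,"ty": 23.1,"tz": 0,"wx": 0,"wy": 0,"wz": 0},{"tx": -28.8,"ty": 23.1,"tz": 0,"wx": 0,"wy": 0,"wz": 0},{"tx": 0,"ty": 0,"tz": 0,"wx": 0,"wy": 0,"wz": 0},{"tx": 0,"ty": 0,"tz": 0,"wx": 0,"wy": 0,"wz": 0},{"tx": 0,"ty": 0,"tz": 0,"wx": 0,"wy": 0,"wz": 0}], claw=0.7, force=30)

```text
time: 1.68
ee_pos: [0.5087, -0.275, 0.2308]
ee_rot: [[-0.998, 0.062, -0.001], [0.062, 0.998, 0.0], [0.001, 0.0, -1.0]]
contact_force: [0.4, 0.1, 0.0]
gripper_width: 0.0598
grip_force: 0.0
```

>>> move_arm(increments=[{"tx": 0,"ty": 0,"tz": 20,"wx": 0,"wy": 0,"wz": 0},{"tx": 0,"ty": 0,"tz": 30,"wx": 0,"wy": 0,"wz": 0},{"tx": 0,"ty": 0,"tz": 30,"wx": 0,"wy": 0,"wz": 0},{"tx": 0,"ty": 0,"tz": 30,"wx": 0,"wy": 0,"wz": 0},{"tx": 0,"ty": 0,"tz": 20,"wx": 0,"wy": 0,"wz": 0},{"tx": 0,"ty": 0,"tz": 20,"wx": 0,"wy": 0,"wz": 0},{"tx": 0,"ty": 0,"tz": 12,"wx": 0,"wy": 0,"wz": 0},{"tx": 0,"ty": 0,"tz": 6,"wx": 0,"wy": 0,"wz": 0},{"tx": 0,"ty": 0,"tz": 0,"wx": 0,"wy": 0,"wz": 0},{"tx": 0,"ty": 0,"tz": 0,"wx": 0,"wy": 0,"wz": 0}])

```text
time: 2.52
ee_pos: [0.5088, -0.2759, 0.064]
ee_rot: [[-0.998, 0.064, 0.001], [0.064, 0.998, -0.001], [-0.001, -0.001, -1.0]]
contact_force: [-0.2, 0.6, -0.3]
gripper_width: 0.0596
grip_force: 0.0
```

>>> move_arm(increments=[{"tx": 0,"ty": 0,"tz": 0,"wx": 0,"wy": 0,"wz": 0},{"tx": 0,"ty": 0,"tz": 0,"wx": 0,"wy": 0,"wz": 0},{"tx": 0,"ty": 0,"tz": 0,"wx": 0,"wy": 0,"wz": 0},{"tx": 0,"ty": 0,"tz": 0,"wx": 0,"wy": 0,"wz": 0},{"tx": 0,"ty": 0,"tz": 0,"wx": 0,"wy": 0,"wz": 0},{"tx": 0,"ty": 0,"tz": 0,"wx": 0,"wy": 0,"wz": 0},{"tx": 0,"ty": 0,"tz": 0,"wx": 0,"wy": 0,"wz": 0},{"tx": 0,"ty": 0,"tz": 0,"wx": 0,"wy": 0,"wz": 0}], claw=0.0, force=25)

```text
time: 3.18
ee_pos: [0.5095, -0.2756, 0.0642]
ee_rot: [[-0.998, 0.062, 0.001], [0.062, 0.998, -0.001], [-0.001, -0.001, -1.0]]
contact_force: [-1.6, -1.5, 5.7]
gripper_width: 0.0174
grip_force: 30.4
```

>>> move_arm(increments=[{"tx": 3,"ty": 0,"tz": 0,"wx": 0,"wy": 0,"wz": 0},{"tx": 6,"ty": 0,"tz": 0,"wx": 0,"wy": 0,"wz": 0},{"tx": 6,"ty": 0,"tz": 0,"wx": 0,"wy": 0,"wz": 0},{"tx": 6,"ty": 0,"tz": 0,"wx": 0,"wy": 0,"wz": 0},{"tx": 6,"ty": 0,"tz": 0,"wx": 0,"wy": 0,"wz": 0},{"tx": 6,"ty": 0,"tz": 0,"wx": 0,"wy": 0,"wz": 0},{"tx": 5,"ty": 0,"tz": 0,"wx": 0,"wy": 0,"wz": 0},{"tx": 3,"ty": 0,"tz": 0,"wx": 0,"wy": 0,"wz": 0},{"tx": 0,"ty": 0,"tz": 0,"wx": 0,"wy": 0,"wz": 0},{"tx": 0,"ty": 0,"tz": 0,"wx": 0,"wy": 0,"wz": 0},{"tx": 0,"ty": 0,"tz": 0,"wx": 0,"wy": 0,"wz": 0}])

```text
time: 4.1
ee_pos: [0.4679, -0.2731, 0.0642]
ee_rot: [[-0.998, 0.062, 0.001], [0.062, 0.998, -0.001], [-0.001, -0.001, -1.0]]
contact_force: [-1.4, -2.1, 8.0]
gripper_width: 0.0177
grip_force: 30.6
```

>>> move_arm(increments=[{"tx": 0,"ty": 0,"tz": 0,"wx": 0,"wy": 0,"wz": 0},{"tx": 0,"ty": 0,"tz": 0,"wx": 0,"wy": 0,"wz": 0},{"tx": 0,"ty": 0,"tz": 0,"wx": 0,"wy": 0,"wz": 0},{"tx": 0,"ty": 0,"tz": 0,"wx": 0,"wy": 0,"wz": 0},{"tx": 0,"ty": 0,"tz": -10,"wx": 0,"wy": 0,"wz": 0},{"tx": 0,"ty": 0,"tz": -20,"wx": 0,"wy": 0,"wz": 0},{"tx": 0,"ty": 0,"tz": -30,"wx": 0,"wy": 0,"wz": 0},{"tx": 0,"ty": 0,"tz": -30,"wx": 0,"wy": 0,"wz": 0},{"tx": 0,"ty": 0,"tz": -30,"wx": 0,"wy": 0,"wz": 0},{"tx": 0,"ty": 30,"tz": -20,"wx": 0,"wy": 0,"wz": 0},{"tx": 0,"ty": 40,"tz": 0,"wx": 0,"wy": 0,"wz": 0},{"tx": 0,"ty": 40,"tz": 0,"wx": 0,"wy": 0,"wz": 0},{"tx": 0,"ty": 40,"tz": 0,"wx": 0,"wy": 0,"wz": 0},{"tx": 0,"ty": 40,"tz": 0,"wx": 0,"wy": 0,"wz": 0},{"tx": 0,"ty": 40,"tz": 0,"wx": 0,"wy": 0,"wz": 0},{"tx": 0,"ty": 40,"tz": 0,"wx": 0,"wy": 0,"wz": 0},{"tx": 0,"ty": 30,"tz": 0,"wx": 0,"wy": 0,"wz": 0},{"tx": 0,"ty": 0,"tz": 0,"wx": 0,"wy": 0,"wz": 0}], claw=0.6)

```text
time: 5.6
ee_pos: [0.487, 0.0312, 0.2038]
ee_rot: [[-0.998, 0.058, 0.001], [0.058, 0.998, 0.001], [-0.001, 0.001, -1.0]]
contact_force: [0.0, -0.3, -0.6]
gripper_width: 0.0515
grip_force: 0.0
```

Run:
```python
from h import *
s=state();print(s["time"],s["ee_pos"],s["joint_pos"].round(1),s["contact_force"])
f=grab_frame("top"); np.savez("top1.npz",**f); im=f["image"].astype(float)
h=cv2.cvtColor(f["image"],cv2.COLOR_BGR2HSV)
# weighted centroids
g=np.clip(im[...,1]-im[...,2]-25,0,None); k=np.zeros_like(g); k[258:278,380:403]=1
v,u=np.mgrid[:480,:640]
c=lambda w:(float((w*u).sum()/w.sum()),float((w*v).sum()/w.sum()))
mk=ray(f,c(g*k),.05)[0]
w=(im.min(2)>170).astype(np.uint8); cc,a,r,p=blob(w,(392,245,414,290),f)
fd=ray(f,cv2.boxPoints(r).mean(0),.086)[0]; fd2=ray(f,cc,.086)[0]
ex=np.array([.998,-.0628]);C=np.array([.5355,-.1762])
for q in(mk,fd,fd2):print(q.round(4),"mixer x",((q[:2]-C)@ex).round(4))
print(a,r)
cv2.imwrite("pics/c3.png",np.hstack([cv2.resize(f["image"][235:295,375:435],(400,400),interpolation=3),cv2.resize(f["image"][205:285,190:270],(400,400),interpolation=3)]))
```

```text
5.6 [0.48701092 0.03123913 0.20381562] [ 2.210e+01  8.200e+00 -5.900e+00 -1.000e-01 -7.580e+01 -1.154e+02] [ 0.04284616 -0.26827381 -0.57028046]
[ 0.4702 -0.2426  0.05  ] mixer x -0.061
[ 0.4682 -0.2726  0.086 ] mixer x -0.0611
[ 0.4686 -0.2726  0.086 ] mixer x -0.0607
46 ((404.9422912597656, 267.7884216308594), (5.295135498046875, 8.236878395080566), 11.309932708740234)
```

View pics/c3.png

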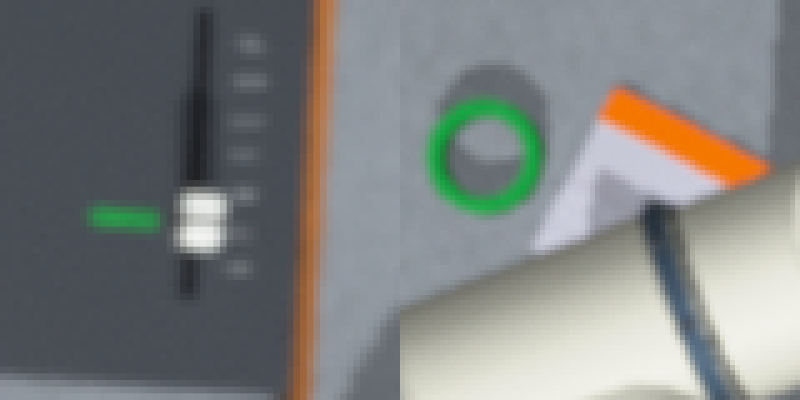

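The crop shows the cap's black line level with the green strip: the tape centre is at mixer x −61.0 mm and the cap at −61.1 mm. Next I refine the rib position from the two saved views.

Run:
```python
from h import *
f=dict(np.load("scene0.npz")); im=f["image"]
print(ray(f,[[410.7,285.7],[423.3,303.3]],.034).round(4).tolist(), "mid",ray(f,[417,294.5],.034).round(4))
M=masks(im); c,a,r,p=blob(M["orange"].astype(np.uint8),(360,280,410,340),f)
b=ray(f,cv2.boxPoints(r),.004); print("orange scene",ray(f,c,.004)[0].round(4),a)
o=ray(f,p,.004)[:,:2]; r=cv2.minAreaRect((o*1000).astype(np.float32)); print(r)
f=dict(np.load("top0.npz")); c,a,r,p=blob(masks(f["image"])["orange"].astype(np.uint8),(220,215,275,250),f)
print(cv2.minAreaRect((ray(f,p,.004)[:,:2]*1000).astype(np.float32)))
e=np.linalg.eigh(np.cov(ray(f,p,.004)[:,:2].T)); print("top yaw",np.degrees(np.arctan2(e[1][1,0],e[1][0,0])), "sd*sqrt12",np.sqrt(12*e[0]))
e=np.linalg.eigh(np.cov(o.T)); print("scene yaw",np.degrees(np.arctan2(e[1][1,0],e[1][0,0])),np.sqrt(12*e[0]))
```

```text
[[0.4838, 0.2066, 0.034], [0.5182, 0.264, 0.034]] mid [[0.5014 0.236  0.034 ]]
orange scene [0.5687 0.1976 0.004 ] 274
((567.4282836914062, 194.3996124267578), (116.55347442626953, 19.089523315429688), 63.48965072631836)
((567.9102783203125, 192.72158813476562), (118.03453826904297, 19.72283935546875), 63.03300094604492)
top yaw 153.0384431558451 sd*sqrt12 [0.01963823 0.11816724]
scene yaw 153.29070166876716 [0.01895645 0.11685407]
```

>>> move_arm(increments=[{"tx": 0,"ty": 0,"tz": 0,"wx": 0,"wy": 0,"wz": -0.95},{"tx": 0,"ty": 0,"tz": 0,"wx": 0,"wy": 0,"wz": -0.95},{"tx": 0,"ty": 0,"tz": 0,"wx": 0,"wy": 0,"wz": -0.95},{"tx": 0,"ty": 0,"tz": 0,"wx": 0,"wy": 0,"wz": -0.95},{"tx": 0,"ty": 0,"tz": 0,"wx": 0,"wy": 0,"wz": -0.95},{"tx": 0,"ty": 0,"tz": 0,"wx": 0,"wy": 0,"wz": -0.95},{"tx": 0,"ty": 0,"tz": 0,"wx": 0,"wy": 0,"wz": -0.95},{"tx": 0,"ty": 0,"tz": 0,"wx": 0,"wy": 0,"wz": -0.95},{"tx": 0,"ty": 0,"tz": 0,"wx": 0,"wy": 0,"wz": -0.95},{"tx": 0,"ty": 0,"tz": 0,"wx": 0,"wy": 0,"wz": -0.95},{"tx": 0,"ty": 0,"tz": 0,"wx": 0,"wy": 0,"wz": -0.95},{"tx": 0,"ty": 0,"tz": 0,"wx": 0,"wy": 0,"wz": -0.95},{"tx": 0,"ty": 0,"tz": 0,"wx": 0,"wy": 0,"wz": -0.95},{"tx": 0,"ty": 0,"tz": 0,"wx": 0,"wy": 0,"wz": -0.95},{"tx": 0,"ty": 0,"tz": 0,"wx": 0,"wy": 0,"wz": 0}], claw=0.6)

```text
time: 6.9
ee_pos: [0.4868, 0.0259, 0.2037]
ee_rot: [[-0.454, -0.891, 0.0], [-0.891, 0.454, -0.0], [-0.0, -0.0, -1.0]]
contact_force: [0.6, -0.8, 0.3]
gripper_width: 0.0509
grip_force: 0.0
```

>>> move_arm(increments=[{"tx": -22.8,"ty": 10,"tz": 0,"wx": 0,"wy": 0,"wz": 0},{"tx": -22.8,"ty": 10,"tz": 0,"wx": 0,"wy": 0,"wz": 0},{"tx": -22.8,"ty": 10,"tz": 0,"wx": 0,"wy": 0,"wz": 0},{"tx": -22.8,"ty": 10,"tz": 0,"wx": 0,"wy": 0,"wz": 0},{"tx": -22.8,"ty": 10,"tz": 0,"wx": 0,"wy": 0,"wz": 0},{"tx": -22.8,"ty": 10,"tz": 0,"wx": 0,"wy": 0,"wz": 0},{"tx": -22.8,"ty": 10,"tz": 0,"wx": 0,"wy": 0,"wz": 0},{"tx": -22.8,"ty": 10,"tz": 0,"wx": 0,"wy": 0,"wz": 0},{"tx": 0,"ty": 0,"tz": 0,"wx": 0,"wy": 0,"wz": 0},{"tx": 0,"ty": 0,"tz": 0,"wx": 0,"wy": 0,"wz": 0},{"tx": 0,"ty": 0,"tz": 0,"wx": 0,"wy": 0,"wz": 0}])

```text
time: 7.82
ee_pos: [0.4988, 0.2249, 0.2034]
ee_rot: [[-0.457, -0.889, -0.0], [-0.889, 0.457, -0.0], [0.0, -0.0, -1.0]]
contact_force: [-0.3, -1.0, 0.7]
gripper_width: 0.0514
grip_force: 0.0
```

>>> move_arm(increments=[{"tx": -4.5,"ty": 2.3,"tz": 15,"wx": 0,"wy": 0,"wz": 0},{"tx": 0,"ty": 0,"tz": 30,"wx": 0,"wy": 0,"wz": 0},{"tx": 0,"ty": 0,"tz": 35,"wx": 0,"wy": 0,"wz": 0},{"tx": 0,"ty": 0,"tz": 35,"wx": 0,"wy": 0,"wz": 0},{"tx": 0,"ty": 0,"tz": 30,"wx": 0,"wy": 0,"wz": 0},{"tx": 0,"ty": 0,"tz": 20,"wx": 0,"wy": 0,"wz": 0},{"tx": 0,"ty": 0,"tz": 14,"wx": 0,"wy": 0,"wz": 0},{"tx": 0,"ty": 0,"tz": 10,"wx": 0,"wy": 0,"wz": 0},{"tx": 0,"ty": 0,"tz": 5,"wx": 0,"wy": 0,"wz": 0},{"tx": 0,"ty": 0,"tz": 0,"wx": 0,"wy": 0,"wz": 0},{"tx": 0,"ty": 0,"tz": 0,"wx": 0,"wy": 0,"wz": 0}])

```text
time: 8.73
ee_pos: [0.4994, 0.2306, 0.0102]
ee_rot: [[-0.456, -0.89, 0.001], [-0.89, 0.456, 0.001], [-0.001, -0.001, -1.0]]
contact_force: [-0.1, 0.4, 0.0]
gripper_width: 0.0508
grip_force: 0.0
```

>>> move_arm(increments=[{"tx": 0,"ty": 0,"tz": 0,"wx": 0,"wy": 0,"wz": 0},{"tx": 0,"ty": 0,"tz": 0,"wx": 0,"wy": 0,"wz": 0},{"tx": 0,"ty": 0,"tz": 0,"wx": 0,"wy": 0,"wz": 0},{"tx": 0,"ty": 0,"tz": 0,"wx": 0,"wy": 0,"wz": 0},{"tx": 0,"ty": 0,"tz": 0,"wx": 0,"wy": 0,"wz": 0},{"tx": 0,"ty": 0,"tz": 0,"wx": 0,"wy": 0,"wz": 0},{"tx": 0,"ty": 0,"tz": 0,"wx": 0,"wy": 0,"wz": 0},{"tx": 0,"ty": 0,"tz": 0,"wx": 0,"wy": 0,"wz": 0}], claw=0, force=60)

```text
time: 9.4
ee_pos: [0.4992, 0.2311, 0.0102]
ee_rot: [[-0.455, -0.89, 0.001], [-0.89, 0.455, 0.001], [-0.001, -0.001, -1.0]]
contact_force: [-2.1, 1.2, 5.9]
gripper_width: 0.0091
grip_force: 60.8
```

>>> move_arm(increments=[{"tx": 0,"ty": 0,"tz": -8,"wx": 0,"wy": 0,"wz": 0},{"tx": 0,"ty": 0,"tz": -15,"wx": 0,"wy": 0,"wz": 0},{"tx": 0,"ty": 0,"tz": -25,"wx": 0,"wy": 0,"wz": 0},{"tx": 0,"ty": 0,"tz": -25,"wx": 0,"wy": 0,"wz": 0},{"tx": 0,"ty": 0,"tz": -25,"wx": 0,"wy": 0,"wz": 0},{"tx": 0,"ty": 0,"tz": -25,"wx": 0,"wy": 0,"wz": 0},{"tx": 0,"ty": 0,"tz": -17,"wx": 0,"wy": 0,"wz": 0},{"tx": 0,"ty": 0,"tz": -10,"wx": 0,"wy": 0,"wz": 0},{"tx": 0,"ty": 0,"tz": 0,"wx": 0,"wy": 0,"wz": 0},{"tx": 0,"ty": 0,"tz": 0,"wx": 0,"wy": 0,"wz": -0.94},{"tx": 0,"ty": 0,"tz": 0,"wx": 0,"wy": 0,"wz": -0.94},{"tx": 0,"ty": 0,"tz": 0,"wx": 0,"wy": 0,"wz": -0.94},{"tx": 0,"ty": 0,"tz": 0,"wx": 0,"wy": 0,"wz": -0.94},{"tx": 0,"ty": 0,"tz": 0,"wx": 0,"wy": 0,"wz": -0.94},{"tx": 0,"ty": 0,"tz": 0,"wx": 0,"wy": 0,"wz": 0},{"tx": 0,"ty": 0,"tz": 0,"wx": 0,"wy": 0,"wz": 0}])

```text
time: 10.73
ee_pos: [0.4981, 0.2303, 0.1578]
ee_rot: [[-0.065, -0.998, -0.002], [-0.998, 0.065, -0.001], [0.001, 0.002, -1.0]]
contact_force: [0.4, -0.0, -0.9]
gripper_width: 0.0086
grip_force: 59.9
```

>>> move_arm(increments=[{"tx": 10,"ty": -1,"tz": 0,"wx": 0,"wy": 0,"wz": 0},{"tx": 20,"ty": -1,"tz": 0,"wx": 0,"wy": 0,"wz": 0},{"tx": 30,"ty": -1,"tz": 0,"wx": 0,"wy": 0,"wz": 0},{"tx": 30,"ty": -1,"tz": 0,"wx": 0,"wy": 0,"wz": 0},{"tx": 30,"ty": -1,"tz": 0,"wx": 0,"wy": 0,"wz": 0},{"tx": 30,"ty": -1,"tz": 0,"wx": 0,"wy": 0,"wz": 0},{"tx": 30,"ty": -1,"tz": 0,"wx": 0,"wy": 0,"wz": 0},{"tx": 30,"ty": -1,"tz": 0,"wx": 0,"wy": 0,"wz": 0},{"tx": 30,"ty": -1,"tz": 0,"wx": 0,"wy": 0,"wz": 0},{"tx": 30,"ty": -1,"tz": 0,"wx": 0,"wy": 0,"wz": 0},{"tx": 30,"ty": -1,"tz": 0,"wx": 0,"wy": 0,"wz": 0},{"tx": 25,"ty": -1,"tz": 0,"wx": 0,"wy": 0,"wz": 0},{"tx": 15,"ty": -1,"tz": 0,"wx": 0,"wy": 0,"wz": 0},{"tx": 10,"ty": -2,"tz": 0,"wx": 0,"wy": 0,"wz": 0},{"tx": 4,"ty": -2,"tz": 0,"wx": 0,"wy": 0,"wz": 0},{"tx": 0,"ty": 0,"tz": 0,"wx": 0,"wy": 0,"wz": 0},{"tx": 0,"ty": 0,"tz": 0,"wx": 0,"wy": 0,"wz": 0},{"tx": 0,"ty": 0,"tz": 0,"wx": 0,"wy": 0,"wz": 0}])

```text
time: 12.23
ee_pos: [0.4936, -0.1229, 0.1592]
ee_rot: [[-0.062, -0.998, -0.0], [-0.998, 0.062, 0.0], [-0.0, 0.0, -1.0]]
contact_force: [0.2, -0.1, -1.8]
gripper_width: 0.0088
grip_force: 59.9
```

Run:
```python
from h import *
s=state();print(s["time"],s["ee_pos"].round(4),s["contact_force"].round(2),s["gripper_width"],s["joint_pos"].round(1))
o=[]
for n in("scene","top"):
    f=grab_frame(n); np.savez(n+"2.npz",**f); im=f["image"]
    uv,_=cv2.projectPoints((s["ee_pos"]).reshape(1,3),cv2.Rodrigues(f["R"])[0],f["t"],f["K"],None); u,v=uv.ravel().astype(int); print(n,u,v)
    o.append(cv2.resize(im[max(v-75,0):v+75,max(u-100,0):u+100],(800,600),interpolation=3)[::2,::2])
    m=masks(im)["orange"].astype(np.uint8); c,a,r,p=blob(m,(max(u-90,0),max(v-80,0),u+90,v+80),f)
    q=np.c_[p,np.ones(len(p))]@np.linalg.inv(f["K"]).T*f["range_z"][p[:,1],p[:,0]][:,None]; W=(q-f["t"])@f["R"]
    print(n,"orange px",c,a,"depth med",np.median(W,0).round(4),"sd",W.std(0).round(4))
cv2.imwrite("pics/p4.png",np.hstack(o))
```

```text
12.2333 [ 0.4936 -0.1229  0.1592] [ 0.24 -0.12 -1.78] 0.008791977534218917 [  3.7  11.9  -7.9  -0.  -70.1  -7.2]
scene 306 196
scene orange px [283.23350254 210.50761421] 197 depth med [ 0.5755 -0.1249  0.1527] sd [0.0062 0.0351 0.0014]
top 354 257
top orange px [344.67307692 227.03846154] 104 depth med [ 0.5781 -0.0909  0.1538] sd [0.0181 0.016  0.1778]
```

View pics/p4.png

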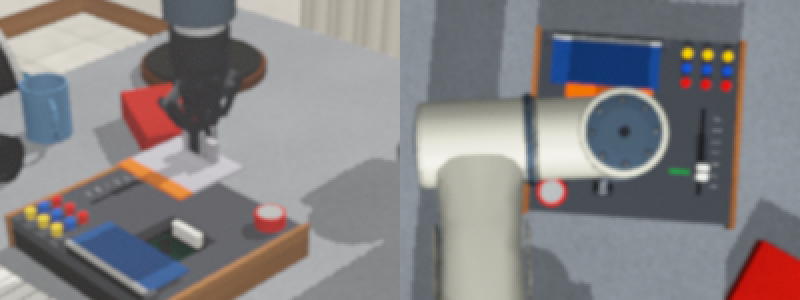

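The cover hangs level: its band top is at z ≈ 0.153, as expected for no sag. It is short of the flap with yaw roughly aligned. Next I compare positions within the same cameras.

Run:
```python
from h import *
ex=np.array([.998,-.0628]);ey=np.array([.0628,.998]);C=np.array([.5355,-.1762])
mx=lambda P:(np.c_[(P[:,:2]-C)@ex,(P[:,:2]-C)@ey]*1000)
def rect(p,f,z,n):
    r=cv2.minAreaRect(mx(ray(f,p,z)).astype(np.float32)); M=mx(ray(f,p,z)); e=np.linalg.eigh(np.cov(M.T)); v=e[1][:,0]; v=v*np.sign(v[0])
    print(n,len(p),"rect",np.round(r[0],1),np.round(r[1],1),"mean",M.mean(0).round(1),"yaw",np.degrees(np.arctan2(v[1],v[0])).round(2),"min/max",np.percentile(M,[1,99],axis=0).round(1).tolist())
f0=dict(np.load("scene0.npz")); m0=masks(f0["image"]); im0=f0["image"]
rect(blob(m0["blue"].astype(np.uint8),(235,225,305,275),f0)[3],f0,.062,"scene flap")
rect(blob(m0["green"].astype(np.uint8),(275,205,295,222),f0)[3],f0,.05,"scene mark")
w=((im0.min(2)>165)&(np.ptp(im0,axis=2)<30)).astype(np.uint8); rect(blob(w,(285,225,312,250),f0)[3],f0,.056,"scene bar")
f=dict(np.load("scene2.npz")); m=masks(f["image"])["orange"]
rect(blob(m.astype(np.uint8),(230,150,330,270),f)[3],f,.153,"scene orange")
t=dict(np.load("top0.npz"));rect(blob(masks(t["image"])["blue"].astype(np.uint8),(325,195,388,230),t)[3],t,.062,"top flap")
t=dict(np.load("top2.npz"));rect(blob(masks(t["image"])["orange"].astype(np.uint8),(300,200,380,250),t)[3],t,.153,"top orange(partial)")
```

```text
scene flap 833 rect [82.8 50.8] [ 63.9 157.6] mean [84.4 53.6] yaw 0.37 min/max [[53.5, -26.1], [114.0, 128.0]]
scene mark 1 rect [-62.8 -78.2] [0. 0.] mean [-62.8 -78.2] yaw nan min/max [[-62.8, -78.2], [-62.8, -78.2]]
scene bar 73 rect [-11.5  58.2] [67.8 20.3] mean [-11.   56.9] yaw -9.67 min/max [[-20.0, 25.9], [2.3, 89.3]]
scene orange 197 rect [36.8 49.2] [120.6  20.6] mean [37.  51.9] yaw -0.19 min/max [[27.0, -9.3], [46.9, 109.4]]
top flap 1215 rect [86.6 50.2] [162.6  66.2] mean [86.3 50.3] yaw -0.28 min/max [[54.2, -29.7], [118.5, 129.7]]
top orange(partial) 104 rect [37.8 79.3] [16.9 58.9] mean [37.3 84.4] yaw 6.38 min/max [[27.6, 53.1], [45.3, 106.3]]<stdin>:5: RuntimeWarning: Degrees of freedom <= 0 for slice
  c *= np.true_divide(1, fact)
  c *= np.true_divide(1, fact)
```

>>> move_arm(increments=[{"tx": 0,"ty": 3,"tz": 8,"wx": 0,"wy": 0,"wz": 0},{"tx": 0,"ty": 0,"tz": 14,"wx": 0,"wy": 0,"wz": 0},{"tx": 0,"ty": 0,"tz": 16,"wx": 0,"wy": 0,"wz": 0},{"tx": 0,"ty": 0,"tz": 16,"wx": 0,"wy": 0,"wz": 0},{"tx": 0,"ty": 0,"tz": 12,"wx": 0,"wy": 0,"wz": 0},{"tx": 0,"ty": 0,"tz": 8,"wx": 0,"wy": 0,"wz": 0},{"tx": 0,"ty": 0,"tz": 0,"wx": -0.3,"wy": 0,"wz": 0},{"tx": 0,"ty": 0,"tz": 0,"wx": -0.3,"wy": 0,"wz": 0},{"tx": 0,"ty": 0,"tz": 0,"wx": 0,"wy": 0,"wz": 0},{"tx": 0,"ty": 0,"tz": 0,"wx": 0,"wy": 0,"wz": 0},{"tx": 0,"ty": 0,"tz": 0,"wx": 0,"wy": 0,"wz": 0}])

```text
time: 13.25
ee_pos: [0.4904, -0.1233, 0.0852]
ee_rot: [[-0.063, -0.997, -0.051], [-0.998, 0.063, 0.003], [-0.0, 0.052, -0.999]]
contact_force: [-0.6, 0.2, -0.6]
gripper_width: 0.009
grip_force: 59.9
```

```bash
cat > chk.py <<'E'
from h import *
import sys
ex=np.array([.998,-.0628]);ey=np.array([.0628,.998]);C=np.array([.5355,-.1762])
s=state();R=s["ee_rot"];print(s["time"],s["ee_pos"].round(4),"F",s["contact_force"].round(2),"T",s["wrist_torque"].round(2),"R",R.round(3).tolist())
# cover nose in tool: 90 mm along -tool y, 10.2 mm along +tool z
n=s["ee_pos"]+R@np.array([0,-.090,.0102]); d=n[:2]-C
print("nose by kinematics mixer",(d@ex*1000).round(1),(d@ey*1000).round(1),"z",(n[2]*1000).round(1))
f=grab_frame("scene"); z=float(sys.argv[1]); m=masks(f["image"])
c,a,r,p=blob(m["orange"].astype(np.uint8),(220,180,340,290),f); P=ray(f,p,z); M=np.c_[(P[:,:2]-C)@ex,(P[:,:2]-C)@ey]*1000
print("orange",a,np.percentile(M,[1,50,99],axis=0).round(1).tolist())
q=np.c_[p,np.ones(len(p))]@np.linalg.inv(f["K"]).T*f["range_z"][p[:,1],p[:,0]][:,None]; W=(q-f["t"])@f["R"]; print("z depth",np.median(W[:,2]).round(4))
if len(sys.argv)>2:
    cv2.imwrite(sys.argv[2],cv2.resize(f["image"][170:290,200:360],(800,600),interpolation=3))
E
python3 chk.py 0.078
```

```text
13.25 [ 0.4904 -0.1233  0.0852] F [-0.61  0.18 -0.63] T [ 0.   -0.11  0.03] R [[-0.063, -0.997, -0.051], [-0.998, 0.063, 0.003], [-0.0, 0.052, -0.999]]
nose by kinematics mixer 41.1 49.9 z 70.4
orange 216 [[25.8, -6.8], [36.6, 56.5], [47.1, 113.0]]
z depth 0.0745
```

>>> move_arm(increments=[{"tx": 0,"ty": 0,"tz": 4,"wx": 0,"wy": 0,"wz": 0},{"tx": 0,"ty": -0.5,"tz": 5,"wx": 0,"wy": 0,"wz": 0},{"tx": 0,"ty": -0.5,"tz": 5,"wx": 0,"wy": 0,"wz": 0},{"tx": 0,"ty": 0,"tz": 3,"wx": 0,"wy": 0,"wz": 0},{"tx": 0,"ty": 0,"tz": 1.2,"wx": 0,"wy": 0,"wz": 0},{"tx": 0,"ty": 0,"tz": 0,"wx": 0,"wy": 0,"wz": 0},{"tx": 0,"ty": 0,"tz": 0,"wx": 0,"wy": 0,"wz": 0},{"tx": 0,"ty": 0,"tz": 0,"wx": 0,"wy": 0,"wz": 0}])

```text
time: 13.97
ee_pos: [0.4905, -0.1235, 0.0673]
ee_rot: [[-0.063, -0.997, -0.052], [-0.998, 0.063, 0.003], [0.0, 0.052, -0.999]]
contact_force: [-1.0, 1.5, 1.4]
gripper_width: 0.0087
grip_force: 60.3
```

```bash
python3 chk.py 0.057 pics/p5.png
```

```text
13.9667 [ 0.4905 -0.1235  0.0673] F [-0.99  1.51  1.37] T [0.21 0.38 0.  ] R [[-0.063, -0.997, -0.052], [-0.998, 0.063, 0.003], [0.0, 0.052, -0.999]]
nose by kinematics mixer 41.1 49.8 z 52.4
orange 209 [[22.7, -12.4], [33.2, 51.2], [43.5, 107.8]]
z depth 0.0568
```

View pics/p5.png

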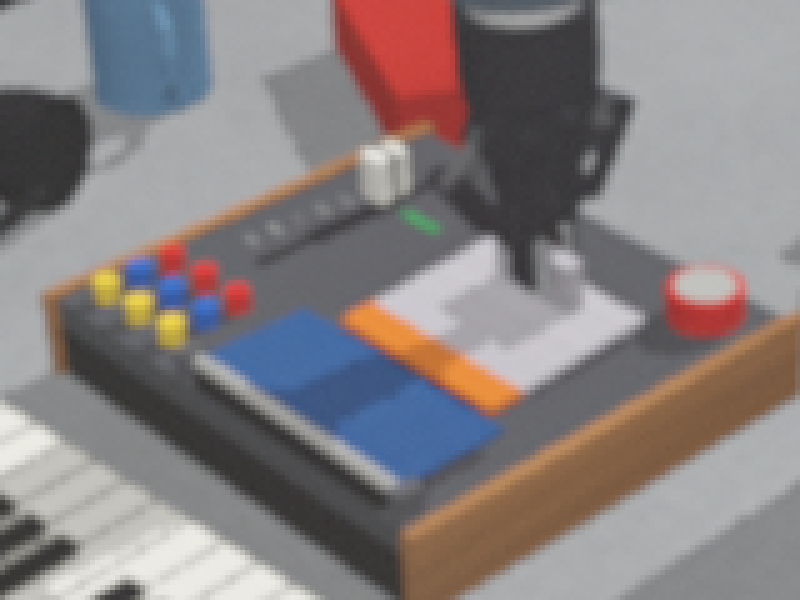

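The cover is straight, nose just ahead of the flap edge at mixer x ≈ 43, nose underside about 2 mm above the deck. I slide it in, in two halves.

>>> move_arm(increments=[{"tx": 0,"ty": -2,"tz": -0.1,"wx": 0,"wy": 0,"wz": 0},{"tx": 0,"ty": -3,"tz": -0.16,"wx": 0,"wy": 0,"wz": 0},{"tx": 0,"ty": -3,"tz": -0.16,"wx": 0,"wy": 0,"wz": 0},{"tx": 0,"ty": -3,"tz": -0.16,"wx": 0,"wy": 0,"wz": 0},{"tx": 0,"ty": -3,"tz": -0.16,"wx": 0,"wy": 0,"wz": 0},{"tx": 0,"ty": -3,"tz": -0.16,"wx": 0,"wy": 0,"wz": 0},{"tx": 0,"ty": -3,"tz": -0.16,"wx": 0,"wy": 0,"wz": 0},{"tx": 0,"ty": 0,"tz": 0,"wx": 0,"wy": 0,"wz": 0},{"tx": 0,"ty": 0,"tz": 0,"wx": 0,"wy": 0,"wz": 0}])

```text
time: 14.77
ee_pos: [0.5112, -0.1247, 0.0671]
ee_rot: [[-0.063, -0.997, -0.051], [-0.998, 0.063, 0.003], [-0.0, 0.051, -0.999]]
contact_force: [1.2, 0.1, -0.5]
gripper_width: 0.0085
grip_force: 60.0
```

```bash
python3 chk.py 0.057 pics/p6.png
```

```text
14.7667 [ 0.5112 -0.1247  0.0671] F [ 1.16  0.06 -0.49] T [-0.09 -0.4  -0.  ] R [[-0.063, -0.997, -0.051], [-0.998, 0.063, 0.003], [-0.0, 0.051, -0.999]]
nose by kinematics mixer 61.9 49.8 z 52.3
orange 9 [[43.2, 24.1], [44.4, 42.1], [46.3, 56.2]]
z depth 0.0579
```

View pics/p6.png

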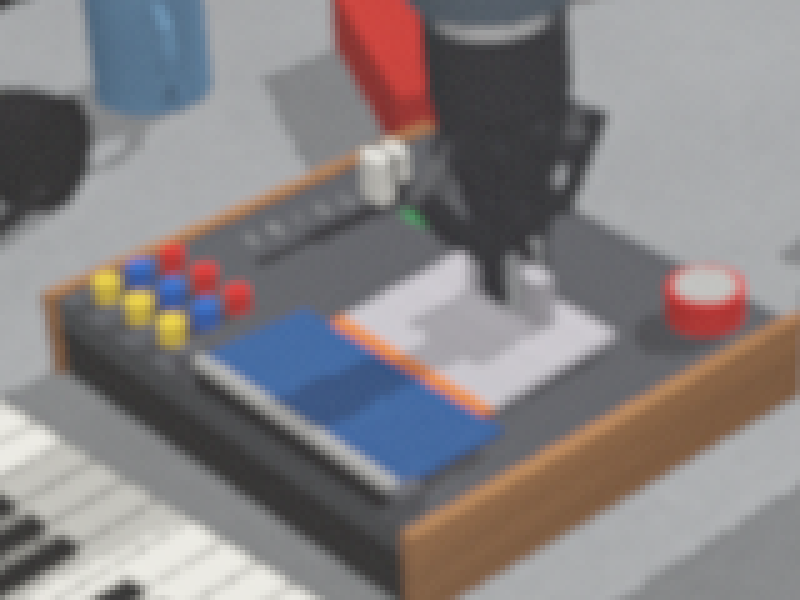

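>>> move_arm(increments=[{"tx": 0,"ty": -3,"tz": -0.16,"wx": 0,"wy": 0,"wz": 0},{"tx": 0,"ty": -3,"tz": -0.16,"wx": 0,"wy": 0,"wz": 0},{"tx": 0,"ty": -3,"tz": -0.16,"wx": 0,"wy": 0,"wz": 0},{"tx": 0,"ty": -3,"tz": -0.16,"wx": 0,"wy": 0,"wz": 0},{"tx": 0,"ty": -3,"tz": -0.16,"wx": 0,"wy": 0,"wz": 0},{"tx": 0,"ty": -1,"tz": 0,"wx": 0,"wy": 0,"wz": 0},{"tx": 0,"ty": 0,"tz": 0,"wx": 0,"wy": 0,"wz": 0},{"tx": 0,"ty": 0,"tz": 0,"wx": 0,"wy": 0,"wz": 0},{"tx": 0,"ty": 0,"tz": 0,"wx": 0,"wy": 0,"wz": 0}])

```text
time: 15.57
ee_pos: [0.5263, -0.1257, 0.067]
ee_rot: [[-0.063, -0.997, -0.052], [-0.998, 0.063, 0.003], [-0.0, 0.053, -0.999]]
contact_force: [-1.3, 0.4, -1.4]
gripper_width: 0.0089
grip_force: 59.9
```

>>> move_arm(increments=[{"tx": 0,"ty": 0,"tz": 1,"wx": 0,"wy": 0,"wz": 0},{"tx": 0,"ty": 0,"tz": 1,"wx": 0.1,"wy": 0,"wz": 0},{"tx": 0,"ty": 0,"tz": 1,"wx": 0.1,"wy": 0,"wz": 0},{"tx": 0,"ty": 0,"tz": 1,"wx": 0.1,"wy": 0,"wz": 0},{"tx": 0,"ty": 0,"tz": 1,"wx": 0.1,"wy": 0,"wz": 0},{"tx": 0,"ty": 0,"tz": 1,"wx": 0.1,"wy": 0,"wz": 0},{"tx": 0,"ty": 0,"tz": 1,"wx": 0.1,"wy": 0,"wz": 0},{"tx": 0,"ty": 0,"tz": 0,"wx": 0,"wy": 0,"wz": 0},{"tx": 0,"ty": 0,"tz": 0,"wx": 0,"wy": 0,"wz": 0},{"tx": 0,"ty": 0,"tz": 0,"wx": 0,"wy": 0,"wz": 0}])

```text
time: 16.4
ee_pos: [0.5261, -0.1258, 0.0603]
ee_rot: [[-0.063, -0.998, -0.0], [-0.998, 0.063, -0.0], [0.0, 0.0, -1.0]]
contact_force: [-2.6, 1.6, 6.6]
gripper_width: 0.009
grip_force: 60.9
```

```bash
python3 chk.py 0.054 2>/dev/null
```

```text
16.4 [ 0.5261 -0.1258  0.0603] F [-2.6   1.56  6.62] T [0.32 1.11 0.04] R [[-0.063, -0.998, -0.0], [-0.998, 0.063, -0.0], [0.0, 0.0, -1.0]]
nose by kinematics mixer 77.5 49.7 z 50.0
```

>>> move_arm(increments=[{"tx": 0,"ty": 0,"tz": 0.5,"wx": 0,"wy": 0,"wz": 0},{"tx": 0,"ty": 0,"tz": 0.5,"wx": 0,"wy": 0,"wz": 0},{"tx": 0,"ty": 0,"tz": 0.5,"wx": 0,"wy": 0,"wz": 0},{"tx": 0,"ty": 0,"tz": 0,"wx": 0,"wy": 0,"wz": 0},{"tx": 0,"ty": 0,"tz": 0,"wx": 0,"wy": 0,"wz": 0},{"tx": 0,"ty": 0,"tz": 0,"wx": 0,"wy": 0,"wz": 0}])

```text
time: 16.95
ee_pos: [0.5261, -0.1258, 0.0601]
ee_rot: [[-0.062, -0.998, 0.0], [-0.998, 0.062, -0.0], [0.0, -0.0, -1.0]]
contact_force: [-7.6, 2.9, 15.2]
gripper_width: 0.0088
grip_force: 62.4
```

```bash
python3 chk.py 0.054 pics/p7.png 2>/dev/null
python3 - <<'E'
from h import *
f=grab_frame("scene"); np.savez("s7.npz",**f)
ex=np.array([.998,-.0628]);ey=np.array([.0628,.998]);C=np.array([.5355,-.1762])
v,u=np.mgrid[170:290,200:360]; p=np.c_[u.ravel(),v.ravel()]
q=np.c_[p,np.ones(len(p))]@np.linalg.inv(f["K"]).T*f["range_z"][p[:,1],p[:,0]][:,None]; W=(q-f["t"])@f["R"]
M=np.c_[(W[:,:2]-C)@ex,(W[:,:2]-C)@ey,W[:,2]]*1000
def fit(n,b):
    k=(M[:,0]>b[0])&(M[:,0]<b[1])&(M[:,1]>b[2])&(M[:,1]<b[3])&(M[:,2]>40)&(M[:,2]<72); Q=M[k]
    c=np.linalg.lstsq(np.c_[Q[:,:2]-Q[:,:2].mean(0),np.ones(len(Q))],Q[:,2],rcond=None)[0]; print(n,len(Q),"slopes",c[:2].round(4),"z",c[2].round(2))
fit("cover",(0,48,-3,100)); fit("flap",(62,112,-20,120)); fit("deck",(-110,-50,-60,80))
E
```

```text
16.95 [ 0.5261 -0.1258  0.0601] F [-7.6   2.92 15.2 ] T [ 1.01  2.63 -0.02] R [[-0.062, -0.998, 0.0], [-0.998, 0.062, -0.0], [0.0, -0.0, -1.0]]
nose by kinematics mixer 77.5 49.8 z 49.9
cover 383 slopes [-0.0375  0.0028] z 54.2
flap 604 slopes [-0.0016 -0.0005] z 61.77
deck 298 slopes [-0.0013 -0.0029] z 49.71
```

Run:
```python
from h import *
f=dict(np.load("s7.npz"))
ex=np.array([.998,-.0628]);ey=np.array([.0628,.998]);C=np.array([.5355,-.1762])
v,u=np.mgrid[170:290,200:360]; p=np.c_[u.ravel(),v.ravel()]
q=np.c_[p,np.ones(len(p))]@np.linalg.inv(f["K"]).T*f["range_z"][p[:,1],p[:,0]][:,None]; W=(q-f["t"])@f["R"]
M=np.c_[(W[:,:2]-C)@ex,(W[:,:2]-C)@ey,W[:,2]]*1000
for x in range(-35,50,8):
    for y0,y1 in((0,50),(85,105)):
        k=(M[:,0]>x)&(M[:,0]<x+8)&(M[:,1]>y0)&(M[:,1]<y1)&(M[:,2]<90); print(x,y0,k.sum(),np.percentile(M[k,2],[20,50,80]).round(1) if k.any() else "",end=" | ")
    print()
cv2.imwrite("pics/p7.png",cv2.resize(f["image"][170:290,200:360],(800,600),interpolation=3))
```

```text
-35 0 0  | -35 85 11 [53.  53.7 54.3] | 
-27 0 0  | -27 85 11 [52.6 54.2 55.7] | 
-19 0 8 [51.1 53.9 54.5] | -19 85 17 [52.9 53.7 55.4] | 
-11 0 44 [52.5 55.2 66.4] | -11 85 15 [51.6 52.7 54.2] | 
-3 0 41 [53.  54.2 71.7] | -3 85 12 [52.8 53.3 54.8] | 
5 0 27 [53.2 53.8 55.2] | 5 85 16 [51.5 54.  55.1] | 
13 0 32 [52.3 53.6 54.9] | 13 85 12 [53.3 54.4 55.9] | 
21 0 30 [52.6 53.7 54.8] | 21 85 9 [52.5 53.8 55.1] | 
29 0 31 [52.5 53.3 54.9] | 29 85 15 [53.5 54.1 54.8] | 
37 0 31 [52.7 54.3 54.9] | 37 85 14 [51.6 53.1 54.3] | 
45 0 8 [54.9 57.  59.6] | 45 85 3 [56.6 59.9 60.2] |
```

View pics/p7.png

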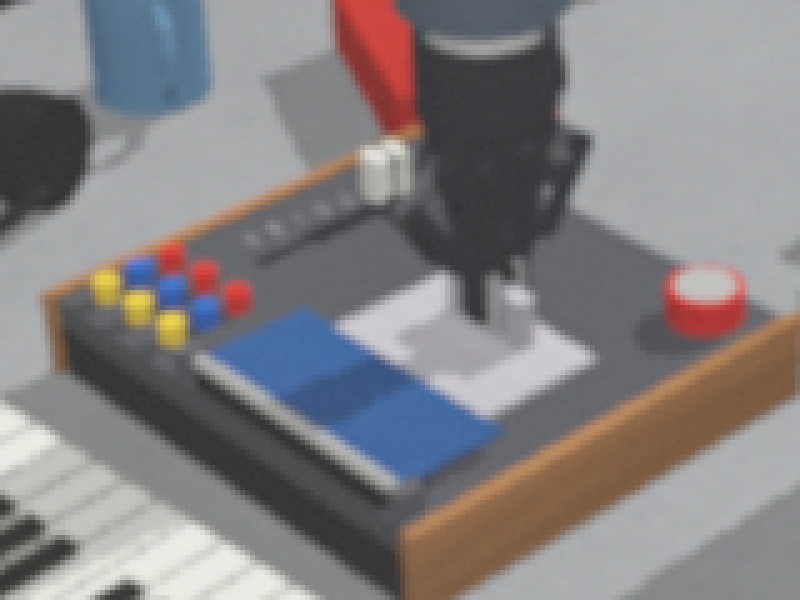

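The cover lies flat, with its top at 54 mm everywhere, tucked straight under the unmoved flap. It is pressed with about 15 N, and the fader is at the mark. I hand the job in.

```bash
python3 -c "
from plant import *
print(close_job())"
```

```text
the job is handed in; nothing more can be done
None
```

I handed the job in at about 17 s, with the fader at the green mark and the cover pressed flat with its orange band about 23 mm under the flap; the flap was still down, the gripper still holding with about 15 N, and no verdict came back.

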